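# Draw the bottom drip tile from the stack and seat it in the drip pan

## Robot

A 6-joint arm with a two-finger parallel gripper is mounted at the origin on the work surface; the furniture and walls round the work are solid. World frame = base frame: x ahead of the robot, y to its left, z up, the work surface at z = 0. Lengths are in m, angles in rad, forces in N, time in s.
With the tool pointing down it reaches from about 0.25 to 0.725 m from the base axis. Payload 4 kg.
Tool frame: the origin (TCP) lies midway between the tips of the shut fingers; the grasp point (between the pads) lies 19 mm behind it; z points along the fingers, y is the line along which they close (so a half turn about z gives the same grasp; the last joint's range is limited). The gripper opens to 85 mm and grips with 20 to 120 N. Pads are 22 mm wide; open, the fingers measure 114 mm over their backs; the gripper's body (76 mm by 85 mm) begins 54 mm behind the grasp point. The pads swing forward as they close: fully open they stand 13 mm farther back than shut.
Start: joints at [-1.118, 0.241, 0.005, 1.335, 0, 1.571], TCP at [0.219, -0.45, 0.231] pointing down, gripper open.
Joint ranges: [-2.72, 2.72], [-1.05, 1.87], [-1.09, 1.28], [-1.99, 2.15], [-1.42, 1.44], [-3.14, 3.14]. Speed limits (rad/s): [2.79, 2.79, 3.14, 3.14, 3.14, 3.14].

## Interface

Orientations are given as a unit quaternion [x, y, z, w].
In Python, from workcell import monitor, vision, job gives the robot as it stands.
- The arm moves only by the tool move_arm, never from a script. Its argument "moves" is a list that holds one entry, the list of rows, each a list of 5 numbers: the shift along the world's x, y, z in m, then the turn about the world's z in degrees, then the opening in per cent of the stroke, from 0 (shut) to 100 (fully open). In form: [[[x, y, z, turn, gripper], ...]]. A call has 1 to 5 rows; each row is the pose to reach, as a shift and turn from the pose commanded when the call began; what a row does not reach only later rows make up. A row lasts 1/8 s, in which the tool goes at most 62.5 mm and 10.7 degrees, less where a joint would pass 70% of its speed; a pose out of reach is approached as far as the arm can. A call with a gripper value outside its range is refused whole. The fingers move at their own pace and stop on an object; the grip force is fixed at half the most. Time passes only in rows, so rows that repeat a pose let the fingers close. It gives the time, the measured TCP pose, the force, the opening and the grip force at its end, in the units of the state.
- monitor.get_obs(): the state, without advancing time (a new reading comes with each control period).
- vision.camera(name): name is "side" or "top" or "wrist"; returns a dict with "color" (480x640x3 uint8, red, green, blue), "camera_matrix" (3x3 intrinsics, pixels), "k1" (the pictures are not rectified: a ray, as slopes to the right and down, at radius r is drawn at 1 + k1 r^2 times it, then the intrinsics apply), "eye" and "attitude" of the camera in the world; the wrist camera has in their place "hand_eye" (4x4, takes a point from camera to tool coordinates, whose origin is the TCP and whose axes are the flange's). Camera axes: x right, y up, looking along -z (the intrinsics and any distortion apply to the point x, -y, -z); pixel columns grow to the right and rows downward; lengths in m; the calibration is good to about 2 mm. A picture is of the moment at which its call begins: read the wrist's pose just before it. There is no depth.
- job.job_done(): hands the job in; it is judged then, once.
The state is a dict: "clock": time; "joint_pos": joint angles; "joint_vel": joint speeds; "tau": joint torques, N m; "eef_pos": TCP position; "tool_rot": TCP orientation; "ft_force": force on the tool from outside, world axes, zero at the start; "ft_torque": the same for the moment, N m; "grip_width": finger opening in m; "grasp_force": force on a finger pad.
Only numpy, scipy, OpenCV 4.12 (cv2) and the standard library are available. Lean on these libraries where they do the work, as an engineer would, in place of code of your own. Each camera call takes 0.05 s, during which the arm holds its last target. There are 200 camera calls.

## Task

Draw the lowest stone tile, the one that sticks out, from under the stack in the steel magazine; the tiles above it and the cup on top of them must settle in the magazine without toppling. Then lay that tile in the drip pan, feeling for the frame that takes it closely, so that it lies fully home and flat, and let go. The tile is brittle: never force it against the magazine or the pan. Leave the other things on the table alone.

Things in the scene. Friction and masses are not known exactly. Their poses are not given: they have to be found in the camera images.
- magazine: Tile magazine of bent stainless sheet, screwed to the table. Origin on the table under the stack's middle; its -x is the outlet, roughly towards the robot. Floor 2.5 mm thick; in front of the gate it runs on as a tongue 42 mm wide (narrower than a tile) to 168 mm before the origin. Side walls 34 mm high guide the tiles with 1 mm free at each side; back 48 mm high at x = +54 mm.
- gate (a point): Middle of the gate: two sheet flanges turned in from the side walls 52 mm before the magazine's origin, from 14.5 to 34 mm above the table, open for 36 mm between them. The lowest tile slides out level underneath them, 2 mm free; the tile above it is held back. This point lies at their lower edge, half-way between.
- tile_low_centre (a point): Lowest tile: pale stone slab, edges rounded, 100 mm long (its x), 62 mm wide (its y), 10 mm thick, 80 g; this point is its centre. It lies lengthways on the magazine's floor, top 12.5 mm above the table, and sticks out 34 to 40 mm farther than those above; there its sides are free for a grasp. A grip of 20 N holds it; fingers closed hard or off its middle force it against the guides.
- tile_mid_centre (a point): The tile above the lowest one, the same kind; this point is its centre. There are three tiles; the upper two reach from 12.5 to 32.5 mm above the table. They drop by 10 mm, rear end first, when the lowest is drawn out (friction about 0.6).
- stack_cup_mid (a point): Small terracotta-coloured ceramic cup (52 mm across the rim, 35 mm at the foot, 42 mm high, 40 to 90 g) standing on the upper tiles, its rim 75 mm above the table; this point is its centre, half-way up. It stays on the stack.
- pan: Shallow steel drip pan screwed to the table left or right of the magazine, 138 x 85 mm (168 mm over the screw lugs), its rim 6 mm high. Origin: centre of its underside; x along its length. In it a flat steel frame is clamped anywhere up to 8 mm from the middle along x (not measured). The frame's opening is 101.6 x 63.6 mm, 0.8 mm free on each side of the tile; floor 2.5 mm, frame top 6 mm above the table.
- pan_seat (a point): The pan's middle, 7.5 mm above the table: the height of the tile's centre when it is home. Lengthways the tile's true place is where the frame is clamped, to be found by feel. Home, the tile stands 6.5 mm above the frame; hold it at least 5 mm above its underside so that the fingers clear the frame. A tile caught on the frame stays 2 to 3.5 mm too high.
- salt: Salt shaker, 44 mm across, 90 mm high, on the table at the other side of the magazine than the pan; a bystander. Origin: centre of its foot.
- spice: Spice jar with a black lid, 45 mm across, 105 mm high, standing farther back at the right; a bystander. Origin: centre of its foot.
Not all that is in view belongs to the job. What is shaped like the magazine but green is not meant. There is more than one size of the pan; the one meant has the size given above.

How it is judged:
On the way, in this order (a step that is already met when the one before it is completed fails the run):
1. the lowest tile is drawn clear of the gate, the stack has settled on the magazine's floor and still stands (x of tile_low_centre in the frame of gate below -0.051 m and height (world z) of tile_mid_centre below 0.0095 m and horizontal distance between tile_mid_centre and magazine below 0.015 m and horizontal distance between stack_cup_mid and magazine below 0.032 m and angle between stack_cup_mid's own z axis and vertical below 0.12 rad), for 0.2 s.
2. the tile lies home in the drip pan (x of tile_low_centre in the frame of pan between -0.011 and 0.011 m and y of tile_low_centre in the frame of pan between -0.004 and 0.004 m and height (world z) of tile_low_centre below 0.0092 m and angle between tile_low_centre's own z axis and vertical below 0.02 rad and angle between the x axis of tile_low_centre and the x axis of pan, either way round below 0.06 rad), for 0.2 s.
At the end, for the whole second after the job is handed in: The lowest tile lies flat and home in the pan (under 1.7 mm high, within 11 mm lengthways and 4 mm across of its middle, tilt under 0.02 rad), released; the tile above it lies on the magazine floor within 15 mm of its middle; the cup stands upright on the stack within 32 mm of it (all of step 2 and linear speed of tile_low below 0.01 m/s and contact force between the fingers and anything else below 0.1 N and height (world z) of tile_mid_centre below 0.0095 m and horizontal distance between tile_mid_centre and magazine below 0.015 m and horizontal distance between stack_cup_mid and magazine below 0.032 m and angle between stack_cup_mid's own z axis and vertical below 0.12 rad); the robot touches nothing.
It fails at once if the lowest tile is forced against the pan with more than 25 N (contact force between tile_low and pan above 25 N).
It fails at once if the lowest tile is forced against the magazine with more than 30 N (contact force between tile_low and magazine above 30 N).
It fails at once if the cup on the stack tips by more than 30 degrees or is taken off (angle between stack_cup_mid's own z axis and vertical above 0.53 rad or horizontal distance between stack_cup_mid and magazine above 0.045 m or height (world z) of stack_cup_mid above 0.075 m).
It fails at once if the salt shaker or the spice jar is shifted by more than 25 mm (distance of any of salt, spice from where it was at the start of the episode above 0.025 m).
It also fails if it takes over 67 s, if anything falls off the work surface, if the arm or the gripper's body presses on something with over 40 N, if the wrist force passes 120 N, or if a joint passes its speed limit or range.

## Working session

There is one attempt and no reset: what is moved stays moved. The work goes in short steps, Python scripts to look and compute and a tool call to move; the robot and the scene stay as the last step left them, time stands still between calls to the robot, and variables do not carry over. Pictures are saved under pics/ and viewed, at most 11 in all, crops included, and the job is handed in when it is done.

Besides the shell and the picture viewer there is one more tool, called after "Emit:" by a JSON object that holds its "name" and its "arguments". move_arm: Moves the arm, as the interface text tells. Its arguments: {"type":"object","properties":{"moves":{"type":"array","items":{"type":"array","items":{"type":"array","items":{"type":"number"}}}}},"required":["moves"]}

```bash
ls; mkdir -p pics
cat > h.py <<'E'
import numpy as np, cv2
from scipy.spatial.transform import Rotation as R
from workcell import monitor, vision, job
def att(a):
    a=np.array(a,float)
    return a if a.shape==(3,3) else R.from_quat(a).as_matrix()
def ray(c,uv,pose=None):
    K=np.array(c["camera_matrix"]);k=float(np.ravel(c["k1"])[0])
    d=cv2.undistortPoints(np.array(uv,float).reshape(-1,1,2),K,np.array([k,0,0,0.])).reshape(-1,2)
    v=np.c_[d[:,0],-d[:,1],-np.ones(len(d))]
    if "eye" in c: return np.array(c["eye"]),v@att(c["attitude"]).T
    H=np.array(c["hand_eye"]);p,q=pose;W=R.from_quat(q).as_matrix()
    return np.array(p)+W@H[:3,3], v@(W@H[:3,:3]).T
def onz(c,uv,z,pose=None):
    e,v=ray(c,uv,pose); return e+v*((z-e[2])/v[:,2])[:,None]
E
python3 - <<'E'
from h import *
import pickle
o=monitor.get_obs();print({k:np.round(v,3).tolist() for k,v in o.items()})
for n in ("top","side","wrist"):
    c=vision.camera(n);cv2.imwrite(f"pics/{n}0.png",c["color"][...,::-1]);pickle.dump(c,open(f"{n}0.pkl","wb"))
    print(n,{k:np.round(v,3).tolist() for k,v in c.items() if k!="color"})
E
```

```text
pics
{'clock': 0.0, 'joint_pos': [-1.118, 0.241, 0.004, 1.335, 0.0, 1.571], 'joint_vel': [0.001, -0.001, 0.001, -0.001, -0.001, -0.0], 'tau': [0.0, -37.232, 25.241, 0.017, -0.0, -0.0], 'eef_pos': [0.218, -0.449, 0.23], 'tool_rot': [0.974, 0.224, -0.0, -0.001], 'ft_force': [0.442, -0.425, -0.17], 'ft_torque': [0.018, 0.028, -0.001], 'grasp_force': 0.0, 'grip_width': 0.086}
top {'camera_matrix': [[550.124, 0.0, 309.88], [0.0, 550.124, 243.274], [0.0, 0.0, 1.0]], 'k1': -0.095, 'eye': [0.353, 0.06, 0.998], 'attitude': [0.053, -0.061, -0.699, 0.71]}
side {'camera_matrix': [[450.181, 0.0, 316.437], [0.0, 450.181, 234.614], [0.0, 0.0, 1.0]], 'k1': -0.09, 'eye': [0.323, -0.541, 0.634], 'attitude': [0.403, -0.055, -0.136, 0.904]}
wrist {'camera_matrix': [[358.255, 0.0, 315.693], [0.0, 358.255, 237.625], [0.0, 0.0, 1.0]], 'k1': -0.053, 'hand_eye': [[-0.001, 0.947, 0.321, 0.082], [1.0, 0.001, 0.0, 0.001], [-0.0, 0.321, -0.947, -0.143], [0.0, 0.0, 0.0, 1.0]]}
```

View pics/top0.png

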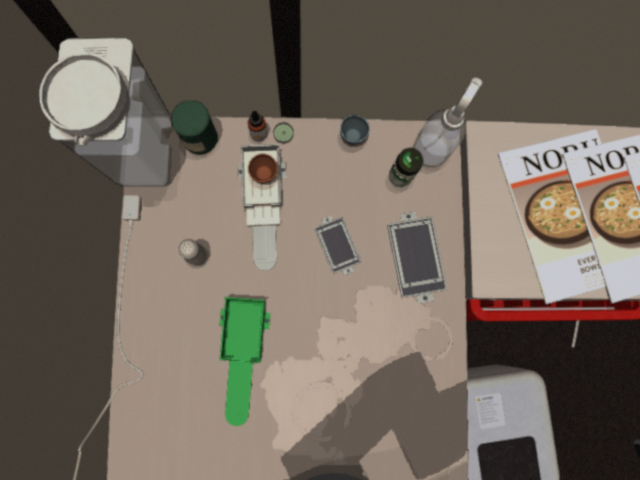

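View pics/side0.png

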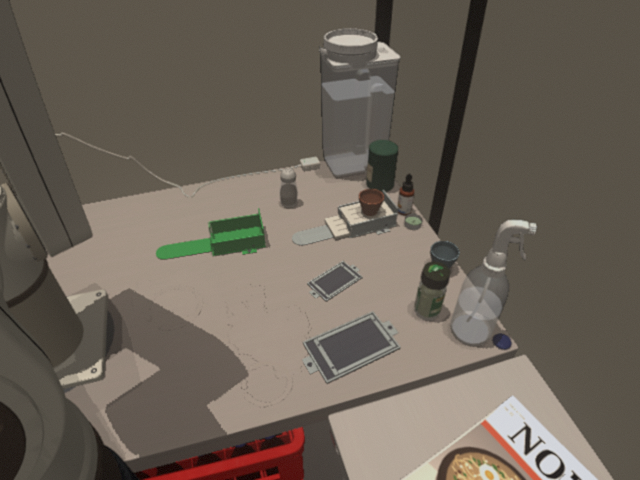

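Run:
```python
import pickle
from h import *
c=pickle.load(open("top0.pkl","rb"))
im=c["color"][...,::-1]
a=cv2.resize(im[135:280,225:305],None,fx=4,fy=4,interpolation=cv2.INTER_CUBIC)
b=cv2.resize(im[200:310,375:455],None,fx=4,fy=4,interpolation=cv2.INTER_CUBIC)
b=cv2.copyMakeBorder(b,0,a.shape[0]-b.shape[0],0,0,cv2.BORDER_CONSTANT)
cv2.imwrite("pics/crop1.png",np.hstack([a,b]))
px=dict(pan=[(416,255),(410,216),(425,299)],small=[(338,245),(325,218),(351,271)],mag=[(243,149),(281,149),(264,268)],salt=[(192,250)],jar=[(404,168)])
for k,v in px.items(): print(k,onz(c,v,0.004).round(3).tolist())
```

```text
pan [[0.497, -0.146, 0.004], [0.57, -0.136, 0.004], [0.417, -0.162, 0.004]]
small [[0.513, -0.003, 0.004], [0.563, 0.022, 0.004], [0.466, -0.027, 0.004]]
mag [[0.694, 0.178, 0.004], [0.695, 0.106, 0.004], [0.469, 0.132, 0.004]]
salt [[0.5, 0.264, 0.004]]
jar [[0.662, -0.127, 0.004]]
```

View pics/crop1.png

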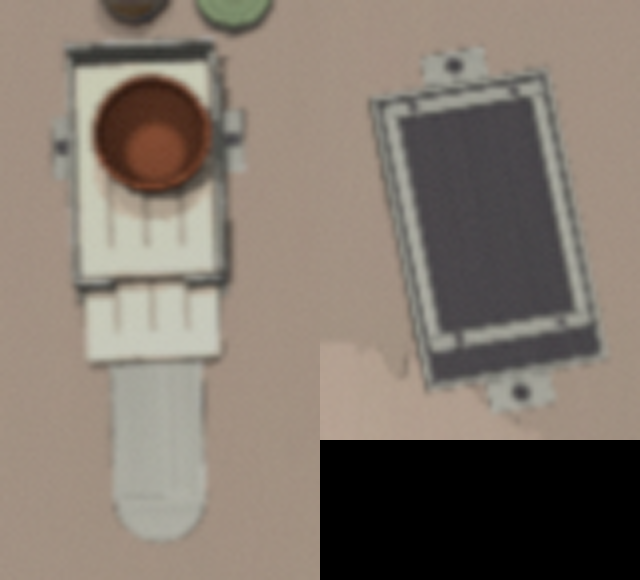

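Run:
```python
import pickle
from h import *
c=pickle.load(open("top0.pkl","rb"))
def A(p,z): return onz(c,np.array(p)/4+[225,135],z)[:,:2]
def B(p,z): return onz(c,(np.array(p)-[320,0])/4+[375,200],z)[:,:2]
def ax(n,p,q): d=np.array(q)-p;print(n,np.round(p,4),np.round(q,4),"len",np.hypot(*d).round(4),"dir",np.degrees(np.arctan2(d[1],d[0])).round(2))
op=B([(402,118),(528,96),(575,312),(438,336)],.006)
print("open c",op.mean(0).round(4)); ax("len",(op[2]+op[3])/2,(op[0]+op[1])/2); ax("w",(op[0]+op[3])/2,(op[1]+op[2])/2)
pn=B([(372,100),(546,74),(604,354),(428,386)],.006)
print("pan c",pn.mean(0).round(4)); ax("len",(pn[2]+pn[3])/2,(pn[0]+pn[1])/2); ax("w",(pn[0]+pn[3])/2,(pn[1]+pn[2])/2)
lg=B([(454,66),(520,393)],.003);print("lug mid",lg.mean(0).round(4));ax("lugs",lg[1],lg[0])
tip=A([(160,540)],.0025)[0]
ml=A([(62,147),(233,139)],.0025);print("mag lug mid",ml.mean(0).round(4));ax("tip-lug",tip,ml.mean(0))
fr=A([(88,361),(220,356)],.0125);ax("tile front",fr[0],fr[1]);print(fr.mean(0))
bk=A([(70,48),(216,42)],.048);ax("back",bk[0],bk[1]);print(bk.mean(0))
sd=A([(76,285),(226,283)],.034);ax("wallfront",sd[0],sd[1]);print(sd.mean(0))
cu=A([(152,134)],.075);print("cup",cu)
```

```text
open c [ 0.4992 -0.1467]
len [ 0.4491 -0.1555] [ 0.5493 -0.1379] len 0.1017 dir 9.95
w [ 0.4934 -0.1162] [ 0.505  -0.1772] len 0.0621 dir -79.25
pan c [ 0.4934 -0.1475]
len [ 0.4282 -0.1596] [ 0.5586 -0.1353] len 0.1327 dir 10.52
w [ 0.4861 -0.1069] [ 0.5007 -0.188 ] len 0.0824 dir -79.79
lug mid [ 0.4936 -0.1477]
lugs [ 0.418  -0.1617] [ 0.5691 -0.1336] len 0.1537 dir 10.55
mag lug mid [0.6522 0.1408]
tip-lug [0.4653 0.1297] [0.6522 0.1408] len 0.1873 dir 3.41
tile front [0.5456 0.1641] [0.5489 0.1039] len 0.0602 dir -86.85
[0.54726096 0.13401698]
back [0.6825 0.1735] [0.6864 0.1076] len 0.066 dir -86.63
[0.68444264 0.14056773]
wallfront [0.5761 0.1684] [0.5781 0.1011] len 0.0673 dir -88.29
[0.57706166 0.13472226]
cup [[0.63445875 0.13307033]]
```

Emit:
{"name": "move_arm", "arguments": {"moves": [[[0.028,0.048,0,-2,100],[0.056,0.096,0,-4,100],[0.084,0.144,0,-6,100],[0.112,0.192,0,-8,100],[0.14,0.24,0,-10,100]]]}}

```text
clock: 0.78
eef_pos: [0.3592, -0.208, 0.2312]
tool_rot: [0.99, 0.138, 0.0, 0.0]
ft_force: [1.0, -0.4, 0.3]
grip_width: 0.0854
grasp_force: 0.0
```

Emit:
{"name": "move_arm", "arguments": {"moves": [[[0.028,0.048,0,-2,100],[0.056,0.096,0,-4,100],[0.084,0.144,0,-6,100],[0.112,0.192,0,-8,100],[0.14,0.24,0,-10,100]]]}}

```text
clock: 1.4
eef_pos: [0.4993, 0.0321, 0.2311]
tool_rot: [0.999, 0.051, -0.0, 0.0]
ft_force: [0.6, -0.5, -0.1]
grip_width: 0.0851
grasp_force: 0.0
```

Emit:
{"name": "move_arm", "arguments": {"moves": [[[0.03,0.052,-0.02,-1,100],[0.061,0.105,-0.05,-2.5,100],[0.061,0.105,-0.05,-2.5,100],[0.061,0.105,-0.05,-2.5,100]]]}}

```text
clock: 1.9
eef_pos: [0.5654, 0.0888, 0.1804]
tool_rot: [0.997, 0.068, -0.003, -0.019]
ft_force: [0.3, -0.4, 0.2]
grip_width: 0.0853
grasp_force: 0.0
```

Run:
```python
import pickle
from h import *
o=monitor.get_obs();print({k:np.round(o[k],4).tolist() for k in ("clock","eef_pos","tool_rot","ft_force","grip_width")})
c=vision.camera("wrist");c["o"]=o;pickle.dump(c,open("w1.pkl","wb"));cv2.imwrite("pics/w1.png",c["color"][...,::-1])
```

```text
{'clock': 1.9, 'eef_pos': [0.5654, 0.0888, 0.1804], 'tool_rot': [0.9975, 0.0683, -0.0033, -0.0187], 'ft_force': [0.27, -0.3928, 0.1525], 'grip_width': 0.0853}
```

View pics/w1.png

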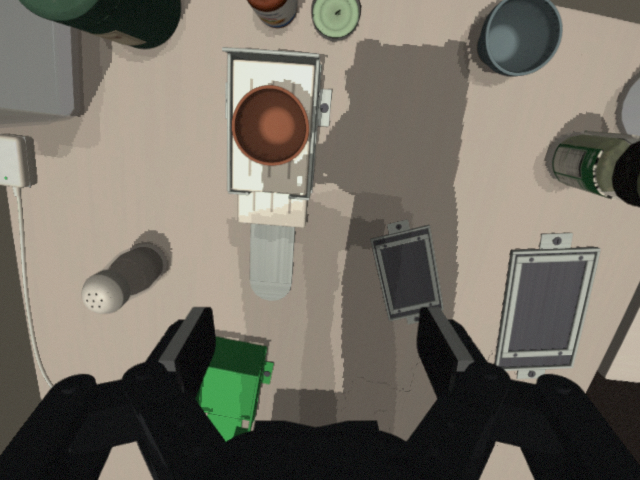

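Emit:
{"name": "move_arm", "arguments": {"moves": [[[0,0,0,0,100],[0,0,0,0,100]]]}}

```text
clock: 2.2
eef_pos: [0.566, 0.0881, 0.1826]
tool_rot: [0.998, 0.068, -0.001, -0.019]
ft_force: [0.1, -0.5, 0.2]
grip_width: 0.0857
grasp_force: 0.0
```

Run:
```python
from h import *
o=monitor.get_obs();print({k:np.round(o[k],4).tolist() for k in ("clock","eef_pos","tool_rot","joint_pos","joint_vel")})
```

```text
{'clock': 2.2, 'eef_pos': [0.566, 0.0881, 0.1826], 'tool_rot': [0.9975, 0.0676, -0.0011, -0.0189], 'joint_pos': [0.1344, 0.4082, 0.113, 1.2753, 0.0378, 3.1406], 'joint_vel': [0.0024, 0.0035, 0.0009, -0.0028, 0.0002, -0.001]}
```

Emit:
{"name": "move_arm", "arguments": {"moves": [[[0,0.01,0,10.5,100],[0,0.02,0,21,100],[0,0.03,0,31.5,100],[0,0.04,0,42,100],[0,0.045,0,52.5,100]]]}}

```text
clock: 2.82
eef_pos: [0.5661, 0.1337, 0.1822]
tool_rot: [0.863, 0.505, -0.01, -0.016]
ft_force: [0.1, -0.5, 0.1]
grip_width: 0.0852
grasp_force: 0.0
```

Emit:
{"name": "move_arm", "arguments": {"moves": [[[0,0,0,10.5,100],[0,0,0,21,100],[0,0,0,31.5,100],[0,0,0,42,100],[0,0,0,52.5,100]]]}}

```text
clock: 3.45
eef_pos: [0.5661, 0.1332, 0.1821]
tool_rot: [0.551, 0.834, -0.016, -0.009]
ft_force: [-0.6, 0.2, -1.1]
grip_width: 0.0852
grasp_force: 0.0
```

Emit:
{"name": "move_arm", "arguments": {"moves": [[[0,0,0,10.5,100],[0,0,0,21,100],[0,0,0,31.5,100],[0,0,0,42,100],[0,0,0,52.5,100]]]}}

```text
clock: 4.08
eef_pos: [0.566, 0.1333, 0.1821]
tool_rot: [0.125, 0.992, -0.019, -0.001]
ft_force: [0.1, 0.2, 0.6]
grip_width: 0.0855
grasp_force: 0.0
```

Run:
```python
from h import *
o=monitor.get_obs();print({k:np.round(o[k],4).tolist() for k in ("clock","eef_pos","tool_rot","joint_pos")})
q=o["tool_rot"];print(np.degrees(2*np.arctan2(q[1],q[0])))
```

```text
{'clock': 4.075, 'eef_pos': [0.566, 0.1333, 0.1821], 'tool_rot': [0.1252, 0.992, -0.0187, -0.0012], 'joint_pos': [0.249, 0.4386, 0.1586, 1.3067, -0.034, 0.5003]}
165.61584768239936
```

Emit:
{"name": "move_arm", "arguments": {"moves": [[[-0.02,-0.02,0,10.5,100],[-0.04,-0.04,0,21,100],[-0.06,-0.06,0,31.5,100],[-0.066,-0.08,0,42,100],[-0.066,-0.1,0,52.5,100]]]}}

```text
clock: 4.7
eef_pos: [0.4993, 0.0328, 0.1823]
tool_rot: [-0.327, 0.945, -0.018, 0.007]
ft_force: [0.8, -0.5, -0.6]
grip_width: 0.0852
grasp_force: 0.0
```

Emit:
{"name": "move_arm", "arguments": {"moves": [[[0,0,0,10.5,100],[0,0,0,21,100],[0,0,0,31.5,100],[0,0,0,42,100],[0,0,0,52.5,100]]]}}

```text
clock: 5.32
eef_pos: [0.4999, 0.0333, 0.1821]
tool_rot: [0.711, -0.703, 0.013, -0.014]
ft_force: [0.2, -0.9, -0.4]
grip_width: 0.0856
grasp_force: 0.0
```

Emit:
{"name": "move_arm", "arguments": {"moves": [[[0,0,0,10.5,100],[0,0,0,21,100],[0,0,0,31.5,100],[0,0,0,42,100],[0,0,0,52.5,100]]]}}

```text
clock: 5.95
eef_pos: [0.4999, 0.0333, 0.1821]
tool_rot: [0.948, -0.316, 0.006, -0.018]
ft_force: [-0.0, -0.5, 0.4]
grip_width: 0.0855
grasp_force: 0.0
```

Emit:
{"name": "move_arm", "arguments": {"moves": [[[0,0,0,10.5,100],[0,0,0,21,100],[0,0,0,31.5,100],[0,0,0,38,100],[0,0,0,41,100]]]}}

```text
clock: 6.58
eef_pos: [0.4997, 0.0392, 0.182]
tool_rot: [0.999, 0.029, -0.001, -0.016]
ft_force: [-0.1, 0.8, -0.4]
grip_width: 0.0851
grasp_force: 0.0
```

```bash
cat >> h.py <<'E'
def st():
    o=monitor.get_obs();W=R.from_quat(o["tool_rot"]).as_matrix()
    print("t",o["clock"],"p",np.round(o["eef_pos"],4),"yaw",np.degrees(np.arctan2(W[1,0],W[0,0])).round(2),"toolz",W[:2,2].round(4),"zx in tool",(W[:,:2].T@[0,0,1]).round(4),"F",np.round(o["ft_force"],2),"w",round(o["grip_width"],4),round(o["grasp_force"],1));return o
E
python3 -c "
from h import *
print(st()['joint_pos'])"
```

```text
t 6.575 p [0.4997 0.0392 0.182 ] yaw 3.3 toolz [-0.0022  0.0328] zx in tool [-0.0003 -0.0329] F [-0.14  0.8  -0.37] w 0.0851 0.0
[ 0.05835097  0.27046652 -0.08675035  1.21388839  0.0328584  -3.14083389]
```

Emit:
{"name": "move_arm", "arguments": {"moves": [[[0,0,0,9,100],[0,0,0,9,100]]]}}

```text
clock: 6.82
eef_pos: [0.4929, 0.0818, 0.1817]
tool_rot: [0.997, 0.081, -0.001, -0.0]
ft_force: [-0.0, -0.3, 0.1]
grip_width: 0.0857
grasp_force: 0.0
```

```bash
python3 -c "
from h import *
print(st()['joint_pos'])"
```

```text
t 6.825 p [0.4929 0.0818 0.1817] yaw 9.27 toolz [-0.0018  0.0008] zx in tool [-0.0017 -0.0011] F [-0.01 -0.32  0.06] w 0.0857 0.0
[ 1.63720182e-01  2.68597844e-01 -8.95317365e-02  1.21434521e+00
  1.07863653e-03 -3.13959012e+00]
```

Emit:
{"name": "move_arm", "arguments": {"moves": [[[0,0,0,-10.5,100],[0,0,0,-21,100],[0,0,0,-31.5,100],[0,0,0,-42,100],[0,0,0,-52.5,100]]]}}

```text
clock: 7.45
eef_pos: [0.4933, 0.0789, 0.1816]
tool_rot: [0.928, -0.374, -0.001, -0.001]
ft_force: [0.7, -0.0, -0.2]
grip_width: 0.0855
grasp_force: 0.0
```

Emit:
{"name": "move_arm", "arguments": {"moves": [[[0,0,0,-10.5,100],[0,0,0,-21,100],[0,0,0,-31.5,100],[0,0,0,-42,100],[0,0,0,-52.5,100]]]}}

```text
clock: 8.07
eef_pos: [0.4934, 0.0789, 0.1816]
tool_rot: [-0.667, 0.745, 0.0, 0.001]
ft_force: [-0.0, -0.4, -0.3]
grip_width: 0.0853
grasp_force: 0.0
```

Emit:
{"name": "move_arm", "arguments": {"moves": [[[0.01,0.01,0,-10.5,100],[0.02,0.02,0,-21,100],[0.03,0.03,0,-31.5,100],[0.04,0.04,0,-42,100],[0.067,0.053,0,-52.5,100]]]}}

```text
clock: 8.7
eef_pos: [0.5602, 0.132, 0.1819]
tool_rot: [-0.268, 0.963, -0.0, 0.001]
ft_force: [0.8, -0.1, 0.6]
grip_width: 0.0855
grasp_force: 0.0
```

Emit:
{"name": "move_arm", "arguments": {"moves": [[[0,0,-0.03,-10.5,100],[0,0,-0.06,-21,100],[0,0,-0.08,-28.4,100],[0,0,-0.08,-28.4,100],[0,0,-0.08,-28.4,100]]]}}

```text
clock: 9.32
eef_pos: [0.561, 0.1323, 0.1024]
tool_rot: [-0.028, 1.0, -0.0, 0.002]
ft_force: [1.1, -0.7, -0.5]
grip_width: 0.0856
grasp_force: 0.0
```

Run:
```python
import pickle
from h import *
o=st()
c=vision.camera("wrist");c["o"]=o;pickle.dump(c,open("w2.pkl","wb"));cv2.imwrite("pics/w2.png",cv2.resize(c["color"][...,::-1],(800,600),interpolation=cv2.INTER_CUBIC))
```

```text
t 9.325 p [0.561  0.1323 0.1024] yaw -176.78 toolz [ 0.0038 -0.0002] zx in tool [-0.0038 -0.0005] F [ 1.07 -0.67 -0.46] w 0.0856 0.0
```

View pics/w2.png

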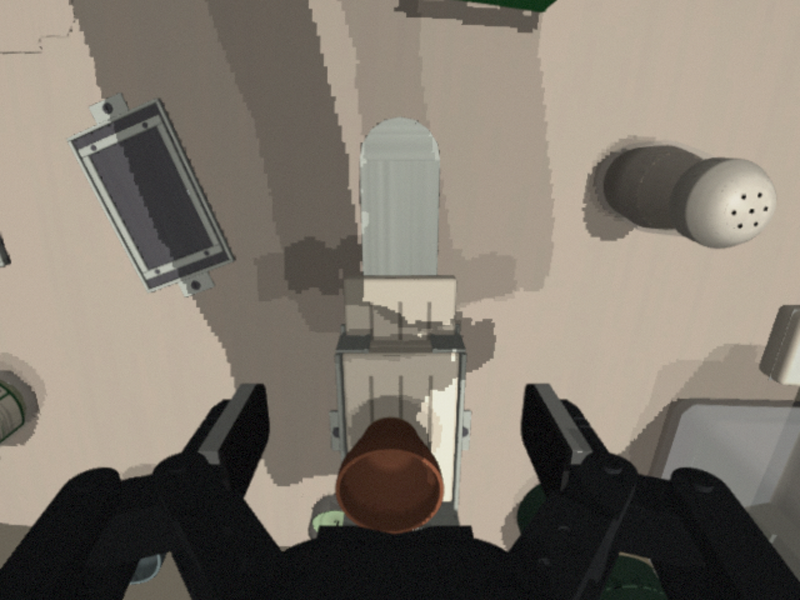

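Run:
```python
import pickle
from h import *
c=pickle.load(open("w2.pkl","rb"));o=c["o"];P=(o["eef_pos"],o["tool_rot"])
f=lambda uv,z: onz(c,np.array(uv)/1.25,z,P).round(4)[:,:2]
t=f([(344,278),(456,277),(344,333),(456,333)],.0125);print("tile",t.tolist(),"fc",t[:2].mean(0),"w",np.hypot(*(t[0]-t[1])),np.degrees(np.arctan2(*(t[1]-t[0])[::-1])))
g=f([(336,352),(466,350)],.034);print("gate",g.tolist(),g.mean(0))
k=f([(362,160),(439,159),(362,275),(438,275)],.0025);print("tongue",k.tolist(),k[:2].mean(0),k[2:].mean(0),np.hypot(*(k[0]-k[1])))
print("tip",f([(399,118)],.0025))
print("cup",f([(389,487)],.075))
W=R.from_quat(o["tool_rot"]).as_matrix();print("tool y",W[:,1])
```

```text
tile [[0.5481, 0.1025], [0.5442, 0.163], [0.5805, 0.1031], [0.577, 0.1663]] fc [0.54615 0.13275] w 0.06062557216224851 93.68834367882855
gate [[0.582, 0.1012], [0.5771, 0.1688]] [0.57955 0.135  ]
tongue [[0.4865, 0.1095], [0.4838, 0.1495], [0.5488, 0.1116], [0.5464, 0.1543]] [0.48515 0.1295 ] [0.5476  0.13295] 0.040091021438721154
tip [[0.4649 0.1276]]
cup [[0.6315 0.1319]]
tool y [-5.62083341e-02  9.98418959e-01 -4.53579552e-04]
```

Emit:
{"name": "move_arm", "arguments": {"moves": [[[-0.002,0.0015,-0.03,0.3,78],[-0.002,0.0015,-0.06,0.3,78],[-0.002,0.0015,-0.06,0.3,78],[-0.002,0.0015,-0.06,0.3,78]]]}}

```text
clock: 9.88
eef_pos: [0.5596, 0.1342, 0.043]
tool_rot: [-0.03, 1.0, -0.0, 0.002]
ft_force: [-0.2, -0.4, 0.3]
grip_width: 0.0666
grasp_force: 0.0
```

Run:
```python
import pickle
from h import *
o=st()
c=vision.camera("wrist");c["o"]=o;pickle.dump(c,open("w3.pkl","wb"))
cv2.imwrite("pics/w3.png",cv2.resize(c["color"][220:460,160:480,::-1],None,fx=2.5,fy=2.5,interpolation=cv2.INTER_CUBIC))
H=np.array(c["hand_eye"]);K=np.array(c["camera_matrix"]);k=np.ravel(c["k1"])[0]
w=o["grip_width"]/2
for s in (0,4,8,12):
  for y in (-w,w):
    for x in (11,-11):
      p=np.linalg.inv(H)@[x/1e3,y,-s/1e3,1]; m=np.array([p[0],-p[1]])/-p[2]; m*=1+k*(m@m); uv=K[:2,:2]@m+K[:2,2]; print(s,round(y,3),x,((uv-[160,220])*2.5).round(0))
```

```text
t 9.875 p [0.5596 0.1342 0.043 ] yaw -176.52 toolz [0.0049 0.0001] zx in tool [-0.0049 -0.0002] F [-0.21 -0.44  0.3 ] w 0.0666 0.0
0 -0.033 11 [210. 169.]
0 -0.033 -11 [218. 276.]
0 0.033 11 [585. 169.]
0 0.033 -11 [577. 275.]
4 -0.033 11 [206. 179.]
4 -0.033 -11 [214. 288.]
4 0.033 11 [590. 179.]
4 0.033 -11 [581. 288.]
8 -0.033 11 [201. 190.]
8 -0.033 -11 [210. 301.]
8 0.033 11 [595. 190.]
8 0.033 -11 [585. 300.]
12 -0.033 11 [196. 202.]
12 -0.033 -11 [206. 314.]
12 0.033 11 [600. 201.]
12 0.033 -11 [590. 314.]
```

View pics/w3.png

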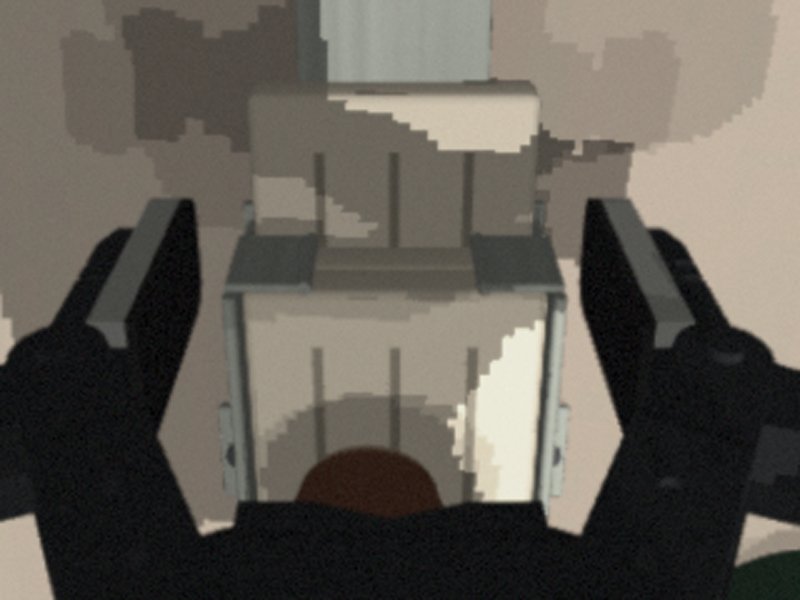

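Emit:
{"name": "move_arm", "arguments": {"moves": [[[0,0.0007,0,0,100],[0,0.0007,-0.015,0,100],[0,0.0007,-0.03,0,100],[0,0.0007,-0.0415,0,100],[0,0.0007,-0.0415,0,90]]]}}

```text
clock: 10.55
eef_pos: [0.5568, 0.1342, -0.0021]
tool_rot: [-0.03, 1.0, -0.001, -0.001]
ft_force: [-0.2, 0.1, 0.2]
grip_width: 0.0768
grasp_force: 0.0
```

Emit:
{"name": "move_arm", "arguments": {"moves": [[[0,0,0,0,82],[0,0,0,0,78],[0,0,0,0,76],[0,0,0,0,75],[0,0,0,0,75]]]}}

```text
clock: 11.18
eef_pos: [0.5585, 0.1347, -0.0]
tool_rot: [-0.03, 1.0, -0.0, 0.001]
ft_force: [0.2, -1.2, -0.2]
grip_width: 0.0643
grasp_force: 0.0
```

Run:
```python
import pickle
from h import *
o=st()
c=vision.camera("wrist");c["o"]=o
cv2.imwrite("pics/w4.png",cv2.resize(c["color"][240:400,200:440,::-1],None,fx=3.3,fy=3.3,interpolation=cv2.INTER_CUBIC))
```

```text
t 11.175 p [ 0.5585  0.1347 -0.    ] yaw -176.53 toolz [ 0.0027 -0.0004] zx in tool [-0.0027 -0.0005] F [ 0.2  -1.22 -0.21] w 0.0643 0.0
```

View pics/w4.png

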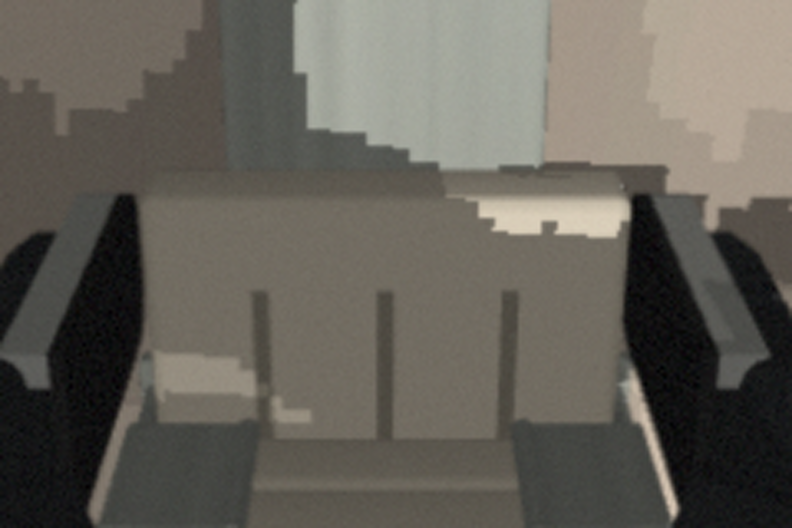

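Emit:
{"name": "move_arm", "arguments": {"moves": [[[0,0,0.0008,0,74.5],[0,0,0.0008,0,74],[0,0,0.0008,0,73.5]]]}}

```text
clock: 11.6
eef_pos: [0.5583, 0.1346, 0.0006]
tool_rot: [-0.03, 1.0, -0.0, 0.001]
ft_force: [-0.9, 0.1, 0.8]
grip_width: 0.0631
grasp_force: 0.0
```

Emit:
{"name": "move_arm", "arguments": {"moves": [[[0,0,0,0,73],[0,0,0,0,73]]]}}

```text
clock: 11.85
eef_pos: [0.5584, 0.1347, 0.0006]
tool_rot: [-0.03, 1.0, -0.0, 0.001]
ft_force: [-0.2, -1.3, -1.3]
grip_width: 0.0623
grasp_force: 0.2
```

Emit:
{"name": "move_arm", "arguments": {"moves": [[[0,0,0,0,72.5],[0,0,0,0,72.5]]]}}

```text
clock: 12.1
eef_pos: [0.5584, 0.1348, 0.0006]
tool_rot: [-0.03, 1.0, -0.0, 0.001]
ft_force: [-0.9, 0.2, 0.5]
grip_width: 0.0621
grasp_force: 1.8
```

Emit:
{"name": "move_arm", "arguments": {"moves": [[[0,0,0,0,72],[0,0,0,0,72]]]}}

```text
clock: 12.35
eef_pos: [0.5583, 0.1348, 0.0007]
tool_rot: [-0.03, 1.0, -0.0, 0.001]
ft_force: [-0.5, 0.1, 1.9]
grip_width: 0.0617
grasp_force: 10.2
```

Emit:
{"name": "move_arm", "arguments": {"moves": [[[0,0,0,0,71.6],[0,0,0,0,71.2],[0,0,0,0,71.2]]]}}

```text
clock: 12.72
eef_pos: [0.5583, 0.1348, 0.0009]
tool_rot: [-0.03, 1.0, -0.0, 0.001]
ft_force: [-1.3, 1.1, 5.2]
grip_width: 0.0611
grasp_force: 23.5
```

Emit:
{"name": "move_arm", "arguments": {"moves": [[[-0.001,0,0,0,71.2],[-0.003,-0.0002,0,0,71.2],[-0.006,-0.0004,0,0,71.2]]]}}

```text
clock: 13.1
eef_pos: [0.5537, 0.1341, 0.0009]
tool_rot: [-0.03, 1.0, -0.0, 0.003]
ft_force: [4.5, 0.4, 1.2]
grip_width: 0.0612
grasp_force: 23.6
```

Emit:
{"name": "move_arm", "arguments": {"moves": [[[-0.004,-0.0002,0,0,71.2],[-0.008,-0.0005,0,0,71.2],[-0.012,-0.0007,0,0,71.2],[-0.016,-0.001,0,0,71.2],[-0.02,-0.0012,0,0,71.2]]]}}

```text
clock: 13.72
eef_pos: [0.5325, 0.1331, 0.0009]
tool_rot: [-0.03, 1.0, -0.0, 0.002]
ft_force: [4.8, -0.2, 2.7]
grip_width: 0.0612
grasp_force: 23.7
```

Emit:
{"name": "move_arm", "arguments": {"moves": [[[-0.003,-0.0002,0,0,71.2],[-0.006,-0.0004,0,0,71.2],[-0.009,-0.0005,0,0,71.2],[-0.012,-0.0007,0,0,71.2],[-0.015,-0.0009,0,0,71.2]]]}}

```text
clock: 14.35
eef_pos: [0.5174, 0.1322, 0.0008]
tool_rot: [-0.03, 1.0, -0.0, 0.001]
ft_force: [3.7, 0.8, 5.7]
grip_width: 0.0613
grasp_force: 24.0
```

Emit:
{"name": "move_arm", "arguments": {"moves": [[[-0.003,-0.0002,0,0,71.2],[-0.006,-0.0004,0,0,71.2],[-0.009,-0.0005,0,0,71.2],[-0.012,-0.0007,0,0,71.2],[-0.015,-0.0009,0,0,71.2]]]}}

```text
clock: 14.98
eef_pos: [0.5024, 0.1313, 0.0008]
tool_rot: [-0.03, 1.0, -0.0, 0.001]
ft_force: [3.7, -0.8, 5.6]
grip_width: 0.0611
grasp_force: 24.0
```

Emit:
{"name": "move_arm", "arguments": {"moves": [[[-0.003,-0.0002,0,0,71.2],[-0.006,-0.0004,0,0,71.2],[-0.009,-0.0005,0,0,71.2],[-0.012,-0.0007,0,0,71.2],[-0.015,-0.0009,0,0,71.2]]]}}

```text
clock: 15.6
eef_pos: [0.4872, 0.1303, 0.0008]
tool_rot: [-0.03, 1.0, -0.0, 0.001]
ft_force: [2.9, 0.3, 6.5]
grip_width: 0.0614
grasp_force: 24.0
```

Emit:
{"name": "move_arm", "arguments": {"moves": [[[-0.003,-0.0002,0,0,71.2],[-0.006,-0.0004,0,0,71.2],[-0.008,-0.0005,0,0,71.2],[-0.008,-0.0005,0,0,71.2],[-0.008,-0.0005,0,0,71.2]]]}}

```text
clock: 16.23
eef_pos: [0.4788, 0.1298, 0.0008]
tool_rot: [-0.03, 1.0, -0.0, 0.001]
ft_force: [2.2, -0.1, 6.4]
grip_width: 0.0613
grasp_force: 24.1
```

Run:
```python
import pickle
from h import *
o=st()
c=vision.camera("wrist");c["o"]=o;pickle.dump(c,open("w5.pkl","wb"))
s=vision.camera("side")
a=cv2.resize(c["color"][...,::-1],(400,300));b=cv2.resize(s["color"][150:300,250:450,::-1],(400,300),interpolation=cv2.INTER_CUBIC)
cv2.imwrite("pics/w5.png",np.hstack([a,b]))
```

```text
t 16.225 p [0.4788 0.1298 0.0008] yaw -176.53 toolz [ 0.0017 -0.0006] zx in tool [-0.0017 -0.0007] F [ 2.24 -0.1   6.38] w 0.0613 24.1
```

View pics/w5.png

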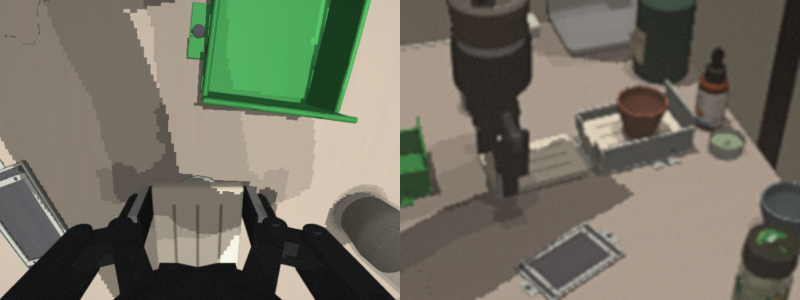

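Emit:
{"name": "move_arm", "arguments": {"moves": [[[0,0,0,0,73],[0,0,0,0,75],[0,0,0,0,80],[0,0,0,0,82]]]}}

```text
clock: 16.82
eef_pos: [0.4787, 0.1297, 0.0002]
tool_rot: [-0.03, 1.0, -0.0, 0.001]
ft_force: [0.7, 0.1, 0.1]
grip_width: 0.07
grasp_force: 0.0
```

Emit:
{"name": "move_arm", "arguments": {"moves": [[[0.015,0.0009,0,0,82],[0.03,0.0018,0,0,82],[0.0375,0.0023,0,0,80],[0.0375,0.0023,0,0,76],[0.0375,0.0023,0,0,75]]]}}

```text
clock: 17.45
eef_pos: [0.516, 0.132, 0.0004]
tool_rot: [-0.03, 1.0, -0.0, 0.001]
ft_force: [0.4, 0.6, 0.4]
grip_width: 0.0641
grasp_force: 0.0
```

Emit:
{"name": "move_arm", "arguments": {"moves": [[[0,0,0,0,74],[0,0,0,0,73],[0,0,0,0,72.3]]]}}

```text
clock: 17.82
eef_pos: [0.5166, 0.1321, 0.0007]
tool_rot: [-0.03, 1.0, -0.0, 0.001]
ft_force: [-1.6, -0.0, 1.4]
grip_width: 0.0616
grasp_force: 5.1
```

Run:
```python
import pickle
from h import *
o=st()
c=vision.camera("wrist");c["o"]=o;pickle.dump(c,open("w6.pkl","wb"))
cv2.imwrite("pics/w6.png",cv2.resize(c["color"][120:420,160:480,::-1],None,fx=2,fy=2,interpolation=cv2.INTER_CUBIC))
```

```text
t 17.825 p [0.5166 0.1321 0.0007] yaw -176.53 toolz [ 0.002  -0.0006] zx in tool [-0.002  -0.0007] F [-1.55 -0.01  1.35] w 0.0616 5.1
```

View pics/w6.png

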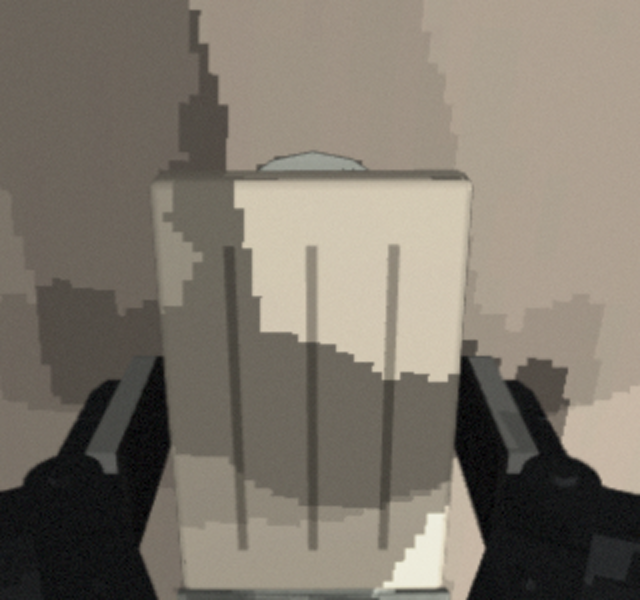

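Run:
```python
import pickle
from h import *
c=pickle.load(open("w6.pkl","rb"));o=c["o"];P=(o["eef_pos"],o["tool_rot"])
f=lambda uv,z: onz(c,np.array(uv)/2+[160,120],z,P)[:,:2]
q=f([(153,180),(471,180),(447,588),(183,588)],.0125)
print(q.round(4).tolist(),q.mean(0), (q.mean(0)-o["eef_pos"][:2]).round(4),np.hypot(*((q[0]+q[1]-q[2]-q[3])/2)),np.hypot(*(q[0]-q[1])))
d=(q[2]+q[3]-q[0]-q[1]);print(np.degrees(np.arctan2(d[1],d[0])))
```

```text
[[0.4691, 0.0978], [0.4655, 0.1577], [0.5643, 0.1656], [0.568, 0.1033]] [0.51672101 0.13109662] [ 0.0002 -0.001 ] 0.09912728958615227 0.06005297551860356
3.844034779218916
```

Emit:
{"name": "move_arm", "arguments": {"moves": [[[0,0,0,0,71.7],[0,0,0,0,71],[0,0,0,0,70.5],[0,0,0,0,70.5]]]}}

```text
clock: 18.38
eef_pos: [0.5166, 0.1321, 0.001]
tool_rot: [-0.03, 1.0, -0.0, 0.001]
ft_force: [-2.7, 0.3, 6.2]
grip_width: 0.0605
grasp_force: 35.0
```

Emit:
{"name": "move_arm", "arguments": {"moves": [[[0,0,0.002,0,70.5],[0,0,0.006,0,70.5],[0,0,0.02,0,70.5],[0,0,0.05,0,70.5],[0,0,0.05,0,70.5]]]}}

```text
clock: 19.0
eef_pos: [0.5195, 0.1328, 0.0536]
tool_rot: [-0.03, 1.0, 0.0, 0.004]
ft_force: [0.1, 0.3, -0.9]
grip_width: 0.0605
grasp_force: 35.1
```

Emit:
{"name": "move_arm", "arguments": {"moves": [[[0,0,0.05,0,70.5],[0,-0.04,0.107,1,70.5],[0.02,-0.09,0.107,2,70.5],[0.03,-0.145,0.107,4,70.5],[0.045,-0.2,0.107,6,70.5]]]}}

```text
clock: 19.62
eef_pos: [0.5618, -0.0694, 0.1574]
tool_rot: [-0.083, 0.997, -0.0, 0.001]
ft_force: [1.3, 0.1, -1.0]
grip_width: 0.0606
grasp_force: 35.2
```

Emit:
{"name": "move_arm", "arguments": {"moves": [[[0.016,-0.03,0,0.5,70.5],[0.016,-0.063,0,1,70.5],[0.016,-0.063,0,1,70.5],[0.016,-0.063,0,1,70.5]]]}}

```text
clock: 20.12
eef_pos: [0.5774, -0.1305, 0.1569]
tool_rot: [-0.091, 0.996, 0.0, 0.001]
ft_force: [0.1, -0.0, -1.1]
grip_width: 0.0608
grasp_force: 35.2
```

Run:
```python
import pickle
from h import *
o=st();print(o["joint_pos"])
c=vision.camera("wrist");c["o"]=o;pickle.dump(c,open("w7.pkl","wb"))
cv2.imwrite("pics/w7.png",cv2.resize(c["color"][0:300,170:470,::-1],None,fx=2,fy=2,interpolation=cv2.INTER_CUBIC))
```

```text
t 20.125 p [ 0.5774 -0.1305  0.1569] yaw -169.55 toolz [0.0012 0.0006] zx in tool [-0.0013  0.0003] F [ 0.05 -0.03 -1.13] w 0.0608 35.2
[-2.22707261e-01  4.60336124e-01  1.26196828e-01  1.23557994e+00
  8.14144378e-04 -4.05158212e-01]
```

View pics/w7.png

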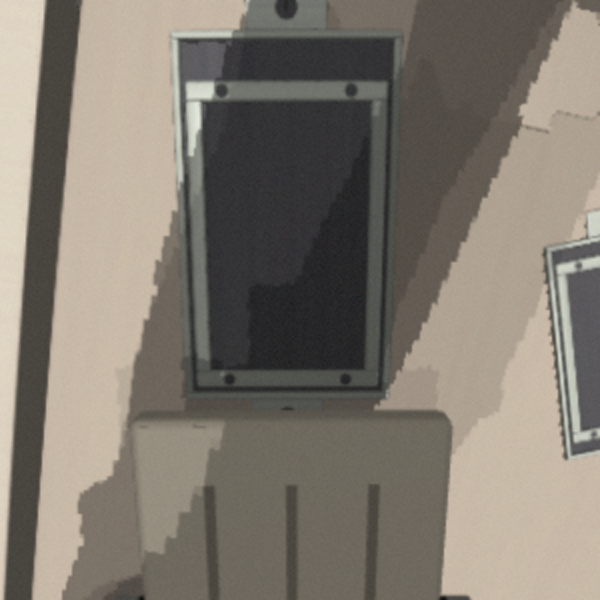

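Run:
```python
import pickle
from h import *
c=pickle.load(open("w7.pkl","rb"));o=c["o"];P=(o["eef_pos"],o["tool_rot"]);W=R.from_quat(P[1]).as_matrix()
f=lambda uv,z: onz(c,np.array(uv)/2+[170,0],z,P)[:,:2]
for n,q in (("open",[(201,101),(371,101),(364,370),(208,370)]),("pan",[(173,35),(402,34),(387,396),(186,397)])):
    q=f(q,.006);d=(q[2]+q[3]-q[0]-q[1])/2;m=q.mean(0)
    print(n,m.round(4),"bias-corr",(m+.001*W[:2,1]).round(4),"L",np.hypot(*d).round(4),"W",np.hypot(*(q[0]+q[3]-q[1]-q[2])).round(4)/2,"dir",np.degrees(np.arctan2(d[1],d[0])).round(2))
# self check with tile front edge corners in hand, expected ±31, at TCP z+?
q=f([(135,414),(450,414)],o["eef_pos"][2]+.0117);print("tilefront tool",((q-o["eef_pos"][:2])@W[:2,:2]).round(4))
```

```text
open [ 0.4994 -0.1485] bias-corr [ 0.4992 -0.1475] L 0.1014 W 0.06395 dir 10.27
pan [ 0.4937 -0.1491] bias-corr [ 0.4935 -0.1481] L 0.1351 W 0.08385 dir 10.13
tilefront tool [[ 0.0508 -0.0309]
 [ 0.0507  0.0285]]
```

Emit:
{"name": "move_arm", "arguments": {"moves": [[[-0.04,-0.009,0,0,70.5],[-0.0777,-0.0166,-0.02,-0.1,70.5],[-0.0777,-0.0166,-0.07,-0.1,70.5],[-0.0777,-0.0166,-0.11,-0.1,70.5],[-0.0777,-0.0166,-0.135,-0.1,70.5]]]}}

```text
clock: 20.8
eef_pos: [0.4989, -0.1458, 0.0209]
tool_rot: [-0.091, 0.996, 0.0, 0.0]
ft_force: [-0.1, 0.5, -0.4]
grip_width: 0.0607
grasp_force: 35.2
```

Emit:
{"name": "move_arm", "arguments": {"moves": [[[0,0,-0.006,0,70.5],[0,0,-0.01,0,70.5],[0,0,-0.012,0,70.5],[0,0,-0.012,0,70.5]]]}}

```text
clock: 21.3
eef_pos: [0.5009, -0.1476, 0.0114]
tool_rot: [-0.09, 0.996, -0.0, 0.002]
ft_force: [-0.4, 0.1, -1.1]
grip_width: 0.0612
grasp_force: 35.2
```

Run:
```python
import pickle
from h import *
o=st()
c=vision.camera("wrist");c["o"]=o;pickle.dump(c,open("w8.pkl","wb"))
```

```text
t 21.3 p [ 0.5009 -0.1476  0.0114] yaw -169.63 toolz [ 0.004  -0.0006] zx in tool [-0.0038 -0.0013] F [-0.38  0.14 -1.11] w 0.0612 35.2
```

Emit:
{"name": "move_arm", "arguments": {"moves": [[[-0.0006,0.0003,-0.001,0,70.5],[-0.0006,0.0003,-0.003,0,70.5],[-0.0006,0.0003,-0.0045,0,70.5],[-0.0006,0.0003,-0.0045,0,70.5]]]}}

```text
clock: 21.85
eef_pos: [0.4993, -0.1471, 0.0059]
tool_rot: [-0.09, 0.996, -0.0, 0.001]
ft_force: [0.8, 0.8, -0.4]
grip_width: 0.0609
grasp_force: 35.2
```

Run:
```python
from h import *
st()
```

```text
t 21.85 p [ 0.4993 -0.1471  0.0059] yaw -169.64 toolz [ 0.0019 -0.0001] zx in tool [-0.0018 -0.0004] F [ 0.84  0.75 -0.38] w 0.0609 35.2
```

Emit:
{"name": "move_arm", "arguments": {"moves": [[[0,0,-0.0005,0,70.5],[0,0,-0.001,0,70.5],[0,0,-0.0013,0,70.5]]]}}

```text
clock: 22.22
eef_pos: [0.4996, -0.1472, 0.0048]
tool_rot: [-0.09, 0.996, -0.0, 0.001]
ft_force: [0.7, 0.2, -0.6]
grip_width: 0.0607
grasp_force: 35.2
```

Emit:
{"name": "move_arm", "arguments": {"moves": [[[0,0,-0.0004,0,70.5],[0,0,-0.0008,0,70.5],[0,0,-0.0008,0,70.5]]]}}

```text
clock: 22.6
eef_pos: [0.4995, -0.1472, 0.004]
tool_rot: [-0.09, 0.996, -0.0, 0.001]
ft_force: [0.6, -0.5, -0.8]
grip_width: 0.0613
grasp_force: 35.2
```

Emit:
{"name": "move_arm", "arguments": {"moves": [[[0,0,-0.0004,0,70.5],[0,0,-0.0008,0,70.5],[0,0,-0.0008,0,70.5]]]}}

```text
clock: 22.98
eef_pos: [0.4996, -0.1472, 0.0032]
tool_rot: [-0.09, 0.996, -0.0, 0.001]
ft_force: [0.4, 0.5, -1.4]
grip_width: 0.0607
grasp_force: 35.2
```

Emit:
{"name": "move_arm", "arguments": {"moves": [[[0,0,-0.0003,0,70.5],[0,0,-0.0006,0,70.5],[0,0,-0.0006,0,70.5]]]}}

```text
clock: 23.35
eef_pos: [0.4995, -0.1471, 0.0026]
tool_rot: [-0.09, 0.996, -0.0, 0.001]
ft_force: [0.8, -0.3, -0.4]
grip_width: 0.0609
grasp_force: 35.2
```

Emit:
{"name": "move_arm", "arguments": {"moves": [[[0,0,-0.0003,0,70.5],[0,0,-0.0006,0,70.5],[0,0,-0.0006,0,70.5]]]}}

```text
clock: 23.72
eef_pos: [0.4995, -0.1472, 0.002]
tool_rot: [-0.09, 0.996, -0.0, 0.001]
ft_force: [0.4, -0.5, -0.8]
grip_width: 0.0607
grasp_force: 35.2
```

Emit:
{"name": "move_arm", "arguments": {"moves": [[[0,0,-0.0003,0,70.5],[0,0,-0.0006,0,70.5],[0,0,-0.0006,0,70.5]]]}}

```text
clock: 24.1
eef_pos: [0.4995, -0.1472, 0.0014]
tool_rot: [-0.09, 0.996, -0.0, 0.001]
ft_force: [-0.5, -0.2, -0.4]
grip_width: 0.0609
grasp_force: 35.2
```

Emit:
{"name": "move_arm", "arguments": {"moves": [[[0,0,-0.0003,0,70.5],[0,0,-0.0005,0,70.5],[0,0,-0.0005,0,70.5]]]}}

```text
clock: 24.48
eef_pos: [0.4996, -0.1472, 0.001]
tool_rot: [-0.09, 0.996, -0.0, 0.001]
ft_force: [-1.4, 0.7, 1.2]
grip_width: 0.0609
grasp_force: 35.4
```

Emit:
{"name": "move_arm", "arguments": {"moves": [[[0,0,-0.0003,0,70.5],[0,0,-0.0004,0,70.5],[0,0,-0.0004,0,70.5]]]}}

```text
clock: 24.85
eef_pos: [0.4996, -0.1472, 0.001]
tool_rot: [-0.09, 0.996, -0.0, 0.001]
ft_force: [-1.7, 0.6, 4.7]
grip_width: 0.0608
grasp_force: 35.8
```

Emit:
{"name": "move_arm", "arguments": {"moves": [[[0,0,0,0,71.5],[0,0,0,0,73],[0,0,0.0005,0,76],[0,0,0.001,0,84],[0,0,0.001,0,90]]]}}

```text
clock: 25.48
eef_pos: [0.4996, -0.1472, 0.0014]
tool_rot: [-0.09, 0.996, -0.0, 0.001]
ft_force: [-0.7, 0.7, -0.1]
grip_width: 0.077
grasp_force: 0.0
```

Emit:
{"name": "move_arm", "arguments": {"moves": [[[0,0,0.004,0,95],[0,0,0.015,0,95],[0,0,0.04,0,95],[0,0,0.08,0,95],[0,0,0.08,0,95]]]}}

```text
clock: 26.1
eef_pos: [0.5027, -0.1481, 0.0857]
tool_rot: [-0.09, 0.996, -0.002, 0.005]
ft_force: [-0.5, -0.1, 0.2]
grip_width: 0.0811
grasp_force: 0.0
```

Run:
```python
import pickle
from h import *
o=st()
c=vision.camera("wrist");c["o"]=o;pickle.dump(c,open("w9.pkl","wb"))
s=vision.camera("side")
a=cv2.resize(c["color"][100:400,170:470,::-1],(500,500),interpolation=cv2.INTER_CUBIC);b=cv2.resize(s["color"][165:240,330:430,::-1],(300,225),interpolation=cv2.INTER_CUBIC)
b=cv2.copyMakeBorder(b,0,275,0,0,cv2.BORDER_CONSTANT)
cv2.imwrite("pics/w9.png",np.hstack([a,b]))
```

```text
t 26.1 p [ 0.5027 -0.1481  0.0857] yaw -169.63 toolz [ 0.0105 -0.0026] zx in tool [-0.0099 -0.0045] F [-0.46 -0.14  0.22] w 0.0811 0.0
```

View pics/w9.png

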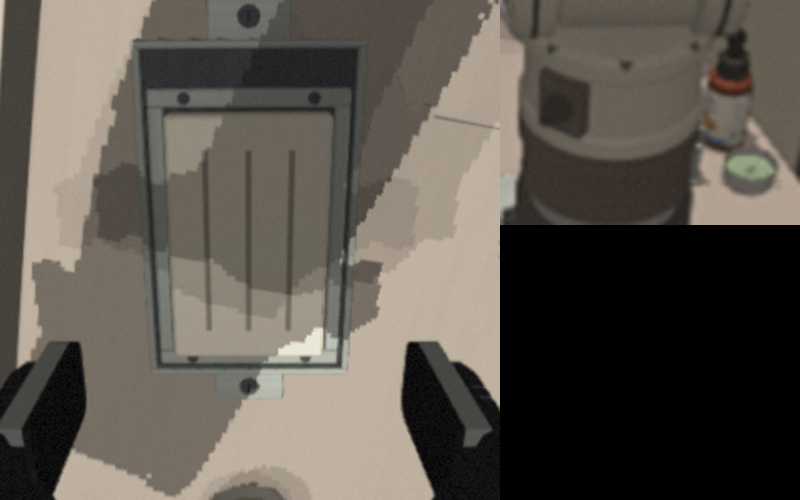

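Emit:
{"name": "move_arm", "arguments": {"moves": [[[0,0,0.02,0,95],[0,0,0.02,0,95],[0,0,0.02,0,95]]]}}

```text
clock: 26.58
eef_pos: [0.4988, -0.147, 0.1003]
tool_rot: [-0.09, 0.996, 0.0, 0.0]
ft_force: [0.0, 0.2, -0.5]
grip_width: 0.0813
grasp_force: 0.0
```

```bash
python3 -c "
from h import *
st();print(job.job_done())"
```

```text
t 26.575 p [ 0.4988 -0.147   0.1003] yaw -169.63 toolz [0.0006 0.0003] zx in tool [-0.0006  0.0002] F [ 0.05  0.15 -0.49] w 0.0813 0.0
the job is handed in; nothing more can be done
None
```

I handed the job in at 26.6 s: the lowest tile lies flat in the pan's frame and is released, and the upper tiles had dropped with the cup still upright when last seen, just after the draw; no verdict came back.

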